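# Seat a clipper blade over the dock pin

## Task

Pick up the loose clipper blade by its black grip block and lay it flat on the metal bed of the wooden blade dock with its notch over the dock's one upright pin and its notched edge fully home, flush against the fence behind the pin, then let go. Where the pin stands along the fence is not known exactly, so feel for it with the blade, gently: never press on the pin or the fence harder than about 20 N. Leave the other things on the shelf where they are.

Things in the scene. Friction and masses are not known exactly. Their poses are not given: they have to be found in the camera images.
- blade: loose clipper blade, about 100 g: flat steel plate 40 (x) x 60 (y) x 5 mm, lying flat on the shelf; origin at the centre of its underside, z up. Teeth stick out 5 mm from its -x edge. On top a black plastic grip block 24 (x) x 12 (y) x 18 mm high, from 5 to 23 mm above the underside, centred at x = -7 mm, y = 0. Its +x edge has a notch (see blade_notch_edge).
- blade_grip (a point): centre of the blade's grip block, at (-7, 0, 16) mm in the blade's frame, axes as the blade's; take it across y (12 mm)
- blade_notch_edge (a point): middle of the blade's +x edge at its underside, (20, 0, 0) mm in the blade's frame, axes as the blade's. A straight-sided notch 7 mm wide (y) and 14 mm deep (x) is cut here, open to the +x edge. Over the pin it has 1 mm to spare each side, and the edge reaches the fence with 3.5 mm left before the notch's bottom; off the pin it stops 10.5 mm short of the fence.
- dock: blade dock fixed to the shelf: wooden block 100 (x) x 96 (y) mm with a flat metal bed 30 mm above the shelf; origin at the centre of its underside. Along its whole +x end runs a wooden fence 10 mm thick, 10 mm higher than the bed, its face at x = 40 mm. One rigid upright steel pin stands on the bed in front of it (see dock_stop). The blade goes in with its axes parallel to the dock's.
- dock_stop: the fence with its pin, one solid with the dock; origin at the middle of the foot of the fence's face, at bed height, (40, 0, 30) mm in the dock's frame, axes as the dock's (x into the fence, y along). The round pin, 5 mm thick and 10 mm tall, has its axis 8 mm before the face; in y it is set anywhere from -14 to +14 mm, differently each time, not measured.
- trimmer: bystander: cylindrical black trimmer standing upright, 42 mm in diameter, 149 mm tall; origin at the centre of its underside
- soap_dish: bystander: white ceramic soap dish 115 (x) x 80 (y) x 22 mm; origin at the centre of its underside
- beard_brush: bystander: beech beard brush lying bristles down, 45 (x) x 110 (y) x 35 mm; origin at the centre of its underside
- acrylic_box: bystander: closed clear acrylic box 89 (x) x 119 (y) x 45 mm with a metal latch; origin at the centre of its underside
Not all that is in view belongs to the job. Of the things shaped like the blade, the steel one is meant.

How it is judged:
On the way:
1. the blade is lifted clear of the shelf (height (world z) of blade above 0.045 m), for 0.2 s.
At the end, for the whole second after the job is handed in: The blade lies at rest, flat, grip block up, on the dock's bed (underside within 1.5 mm of the bed, tilt under 0.05 rad), its notched edge within 2 mm of the fence and square to it within 0.07 rad, the middle of that edge within 16 mm of the fence's middle, so that the notch straddles the pin (x of blade_notch_edge in the frame of dock_stop between -0.002 and 0.002 m and z of blade_notch_edge in the frame of dock_stop between -0.002 and 0.0015 m and y of blade_notch_edge in the frame of dock_stop between -0.016 and 0.016 m and angle between blade's own z axis and vertical below 0.05 rad and angle between the x axis of blade and the x axis of dock, either way round below 0.07 rad and linear speed of blade below 0.01 m/s); the robot touches nothing.
It fails at once if the blade is pressed against the fence or the pin with more than 25 N (contact force between blade and dock_stop above 25 N).
It fails at once if a bystander is shifted more than 20 mm or the trimmer is tipped (distance of any of trimmer, soap_dish, beard_brush, acrylic_box from where it was at the start of the episode above 0.02 m or angle between trimmer's own z axis and vertical above 0.3 rad).
It also fails if it takes over 64 s, if anything falls off the work surface, if the arm or the gripper's body presses on something with over 40 N, if the wrist force passes 120 N, or if a joint passes its speed limit or range.

## Robot

A 6-joint arm with a two-finger parallel gripper is mounted at the origin on the work surface. World frame = base frame: x ahead of the robot, y to its left, z up, the work surface at z = 0. Lengths are in m, angles in rad, forces in N, time in s.
With the tool pointing down it reaches from about 0.3 to 0.875 m from the base axis. Payload 6.4 kg.
Tool frame: the origin (TCP) lies between the finger pads; the fingertips stand 17 mm ahead of it and the grasp point (between the pads) lies 2 mm behind it (robot.tcp_to_tips is the distance from the TCP to the fingertips, in m); z points along the fingers, y is the line along which they close (so a half turn about z gives the same grasp; the last joint's range is limited). The gripper opens to 85 mm and grips with 20 to 120 N. Pads are 22 mm wide; open, the fingers measure 114 mm over their backs; the gripper's body (76 mm by 85 mm) begins 54 mm behind the grasp point. The pads swing forward as they close: fully open they stand 13 mm farther back than shut.
Start: joints at [0.92, 0.181, 1.607, -0, 1.354, -0.206], TCP at [0.247, 0.519, 0.223] pointing down, gripper open.
Joint ranges: [-2.99, 2.99], [-0.89, 2.07], [0.3, 2.58], [-1.14, 4.28], [0, 2.63], [-3.12, 3.12]. Speed limits (rad/s): [2.57, 2.57, 3.01, 3.14, 3.14, 3.14].

## Interface

Orientations are given as a unit quaternion [w, x, y, z].
In Python, from plant import robot, viewer gives the robot as it stands. The module is installed in compiled form; this text tells all that it offers.
- The arm moves only by the tool jog_arm, never from a script. Its argument "rows" is a list of rows, each an object of numbers: "tx", "ty", "tz": the shift along the tool's x, y, z each as a share of 300 mm, from -1 to 1; "spin": the turn about the tool's z as a share of 30 degrees, from -1 to 1; "fingers": the closure, from -1 (fully open) to 1 (shut), so that 0 is half open. In form: [{"tx": .., "ty": .., "tz": .., "spin": .., "fingers": ..}, ...]. A call has 1 to 20 rows; each row shifts and turns the commanded pose from where the row before left it, along the tool's axes as they then stand; what a row does not reach is not made up. A row lasts 1/12 s, in which the tool goes at most 41.7 mm and 7.16 degrees, less where a joint would pass 70% of its speed; a pose out of reach is approached as far as the arm can. A call with a number of a shift or a turn outside -1 to 1 is refused whole. A call with a gripper value outside its range is refused whole. The fingers move at their own pace and stop on an object; the grip force is fixed at half the most. Time passes only in rows, so rows that do not move let the fingers close. It gives the time, the measured TCP pose, the force, the opening and the grip force at its end, in the units of the state.
- robot.get_obs(): the state, without advancing time (a new reading comes with each control period).
- viewer.snapshot(name): name is "scene" or "top"; returns a dict with "color" (384x512x3 uint8, blue, green, red), "fx", "fy", "cx", "cy" (pixels), "rvec" (rotation vector, rad) and "tvec" (3), from world to camera coordinates, as OpenCV has them. Camera axes: x right, y down, z forward; pixel columns grow to the right and rows downward; lengths in m; the calibration is good to about 2 mm. A picture is of the moment at which its call begins. There is no depth.
- robot.job_done(): hands the job in; it is judged then, once.
Trained networks look in the newest picture that a camera, given by its name, has taken for a name from the list of things; names that differ only in an ending like _2 or _b are one class to them, and where a whole thing is asked for, a point or a joint stands for the part that bears it (a point fixed in the world has none). Each returns a list of dicts, best first, with "conf" (0 to 1); they miss things now and then, are a little off and sometimes report something else, mostly with a low value. They report only what shows in the picture. A call takes as long as a camera call. They do not tell look-alikes from the thing itself.
- viewer.look_for(camera, target): "location" ([x, y, z] in m, in world coordinates, good to about 4 mm: the middle of the surface that is visible of it).
- viewer.silhouettes(camera, target): "pixels" (384x512 bool, what is visible of it).
- viewer.landmark_of(camera, target): "location" ([x, y, z] in m, in world coordinates, good to about 4 mm: a listed point, or the origin of a listed thing).
The state is a dict: "t": time; "joint_pos": joint angles; "qd": joint speeds; "effort": joint torques, N m; "tool_pos": TCP position; "ee_rot": TCP orientation; "force": force on the tool from outside, world axes, zero at the start; "wrist_torque": the same for the moment, N m; "gripper_width": finger opening in m; "grip_force": force on a finger pad.
Only numpy, scipy, OpenCV 4.12 (cv2) and the standard library are available. Lean on these libraries where they do the work, as an engineer would, in place of code of your own. Each camera call takes 0.05 s, during which the arm holds its last target. There are 200 camera calls.

## Working session

There is one attempt and no reset: what is moved stays moved. The work goes in short steps, Python scripts to look and compute and a tool call to move; the robot and the scene stay as the last step left them, time stands still between calls to the robot, and variables do not carry over. Pictures are saved under pics/ and viewed, at most 10 in all, crops included, and the job is handed in when it is done.

Besides the shell and the picture viewer there is one more tool, called after ">>>" by a JSON object that holds its "op" and its "data", one argument or row to a line. jog_arm: Moves the arm, as the interface text tells. Its arguments: {"type":"object","properties":{"rows":{"type":"array","items":{"type":"object","properties":{"tx":{"type":"number","minimum":-1,"maximum":1},"ty":{"type":"number","minimum":-1,"maximum":1},"tz":{"type":"number","minimum":-1,"maximum":1},"spin":{"type":"number","minimum":-1,"maximum":1},"fingers":{"type":"number"}}}}},"required":["rows"]}

```bash
mkdir -p pics; python3 - <<'E'
from plant import robot, viewer
import cv2,numpy as np
for c in("scene","top"):
    s=viewer.snapshot(c);cv2.imwrite(f"pics/{c}0.png",s["color"])
    print(c,s["fx"],s["fy"],s["cx"],s["cy"],s["rvec"],s["tvec"])
    for n in("blade","blade_grip","blade_notch_edge","dock","dock_stop","trimmer","soap_dish","beard_brush","acrylic_box"):
        print(n,[(round(d["conf"],2),np.round(d["location"],3).tolist()) for d in viewer.landmark_of(c,n)[:3]])
o=robot.get_obs();print(o["t"],o["tool_pos"],o["ee_rot"],o["force"],o["gripper_width"],robot.tcp_to_tips)
E
```

```text
scene 473.0332541812369 473.0332541812369 259.48773378687264 189.29235085459072 [ 2.12466096  1.36741926 -0.50115302] [-0.25961605 -0.41970863  1.28721254]
blade [(0.96, [0.616, -0.249, 0.002]), (0.87, [0.506, -0.267, -0.003]), (0.64, [0.551, -0.153, 0.0])]
blade_grip [(0.98, [0.62, -0.237, 0.014]), (0.82, [0.514, -0.265, 0.015]), (0.73, [0.546, -0.154, 0.016])]
blade_notch_edge [(0.71, [0.612, -0.268, 0.001]), (0.58, [0.49, -0.254, -0.004]), (0.18, [0.593, 0.19, 0.004])]
dock [(0.76, [0.594, 0.19, 0.002])]
dock_stop [(0.58, [0.63, 0.174, 0.033])]
trimmer [(0.58, [0.776, -0.027, 0.004])]
soap_dish [(0.92, [0.572, -0.004, 0.0])]
beard_brush [(0.71, [0.76, 0.202, -0.0])]
acrylic_box [(0.63, [0.756, -0.215, -0.003]), (0.6, [0.777, -0.027, 0.005])]
top 346.4724473526351 346.4724473526351 260.7013399823489 187.37791839910355 [ 2.0912117  -2.14870872  0.20365101] [0.01862739 0.62870388 0.66139119]
blade [(0.94, [0.558, -0.155, 0.002]), (0.91, [0.616, -0.246, -0.001]), (0.58, [0.508, -0.264, -0.0])]
blade_grip [(0.89, [0.515, -0.268, 0.02]), (0.8, [0.549, -0.157, 0.018]), (0.74, [0.614, -0.241, 0.014])]
blade_notch_edge [(0.93, [0.571, -0.149, -0.001]), (0.9, [0.611, -0.27, 0.002]), (0.78, [0.493, -0.258, 0.002])]
dock [(0.74, [0.594, 0.187, -0.0]), (0.64, [0.756, 0.204, 0.002])]
dock_stop [(0.81, [0.628, 0.174, 0.03]), (0.2, [0.756, 0.203, -0.001])]
trimmer [(0.62, [0.775, -0.026, -0.004]), (0.4, [0.547, -0.154, 0.016])]
soap_dish [(0.77, [0.569, -0.006, 0.0]), (0.4, [0.75, -0.212, -0.002])]
beard_brush []
acrylic_box [(0.69, [0.748, -0.215, -0.003])]
1.0 [0.2473896  0.51909129 0.22309367] [-1.56454617e-05  2.20554237e-01  9.75374712e-01  1.70375988e-05] [-0.29569439  0.51111557 -0.88727134] 0.08553055354837825 0.017
```

View pics/scene0.png

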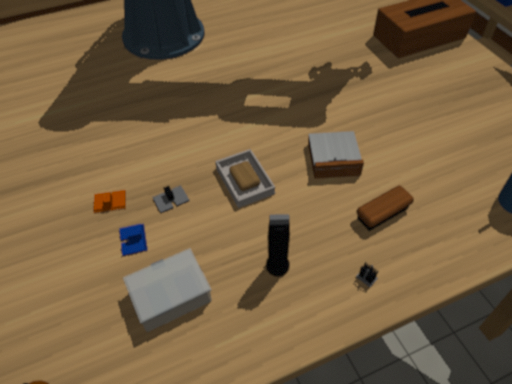

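View pics/top0.png

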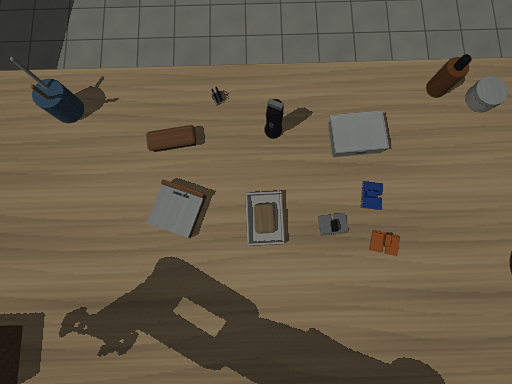

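The top view shows three blade shapes: steel (334,224), blue (372,195) and orange (385,243). The steel one is meant. The dock is at (178,210), with its dark fence on the upper side. Next I make rectified close crops.

```bash
cat >h.py <<'E'
from plant import robot, viewer
import cv2,numpy as np
def P(s,X): return cv2.projectPoints(np.float64(X).reshape(-1,3),np.float64(s["rvec"]),np.float64(s["tvec"]),np.array([[s["fx"],0,s["cx"]],[0,s["fy"],s["cy"]],[0,0,1.]]),None)[0].reshape(-1,2)
def ortho(s,c,z,half,n=390):
    # image: right = -y world, up = +x world
    g=[(c[0]+half,c[1]+half),(c[0]+half,c[1]-half),(c[0]-half,c[1]-half),(c[0]-half,c[1]+half)]
    H=cv2.getPerspectiveTransform(np.float32(P(s,[(a,b,z) for a,b in g])),np.float32([(0,0),(n,0),(n,n),(0,n)]))
    return cv2.warpPerspective(s["color"],H,(n,n),flags=cv2.INTER_CUBIC)
def plane(s,uv,z):
    uv=np.float64(uv).reshape(-1,1,2);K=np.array([[s["fx"],0,s["cx"]],[0,s["fy"],s["cy"]],[0,0,1.]])
    d=np.c_[cv2.undistortPoints(uv,K,None)[:,0],np.ones(len(uv))];R=cv2.Rodrigues(np.float64(s["rvec"]))[0]
    C=-R.T@np.float64(s["tvec"]).ravel();d=d@R
    return (C+d*((z-C[2])/d[:,2])[:,None])[:,:2]
E
python3 - <<'E'
from h import *
rows=[]
for c in("top","scene"):
    s=viewer.snapshot(c)
    for n,z,ctr in(("blade",.005,(.552,-.155)),("dock",.03,(.594,.188))):
        for d in viewer.silhouettes(c,n)[:3]:
            m=d["pixels"].astype(np.uint8);v,u=np.nonzero(m)
            cn=max(cv2.findContours(m,0,1)[0],key=cv2.contourArea).reshape(-1,2)
            xy=plane(s,cn,z)
            r=cv2.minAreaRect(np.float32(xy*1000));print(c,n,round(d["conf"],2),u.mean().round(),v.mean().round(),np.round(r[0]),np.round(r[1]),round(r[2],1))
    rows.append(np.hstack([ortho(s,(.552,-.155),.005,.045,300),ortho(s,(.594,.188),.03,.08,300)]))
im=np.clip(np.vstack(rows).astype(float)*1.6,0,255).astype(np.uint8)
cv2.imwrite("pics/o1.png",im)
E
```

```text
top blade 0.75 384.0 242.0 [ 510. -264.] [62. 46.] 74.4
top blade 0.6 333.0 224.0 [ 554. -155.] [45. 61.] 4.8
top dock 0.57 176.0 209.0 [595. 184.] [102. 102.] 69.9
top dock 0.49 333.0 224.0 [ 552. -149.] [43. 59.] 6.0
scene blade 0.98 170.0 198.0 [ 551. -156.] [57. 60.] 7.1
scene blade 0.9 133.0 239.0 [ 617. -246.] [44. 61.] 82.0
scene blade 0.69 109.0 201.0 [ 512. -266.] [61. 50.] 76.0
scene dock 0.7 335.0 154.0 [604. 181.] [104. 126.] 67.9
```

View pics/o1.png

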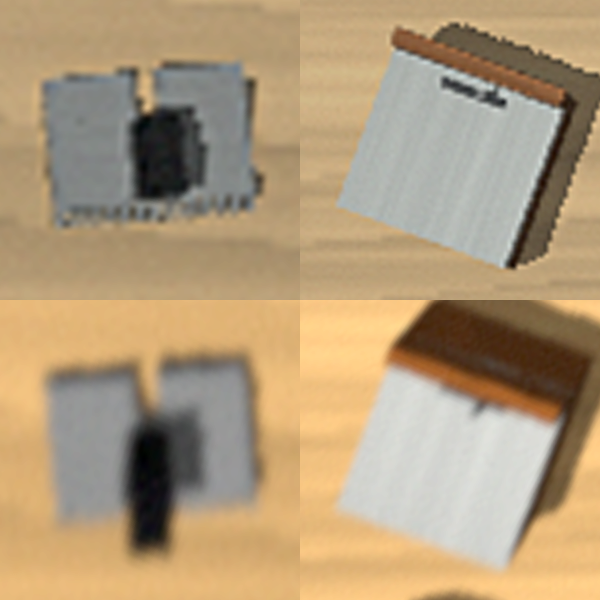

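Crop: the steel blade's notch points +x (up) and its yaw is about +4.6°. Its grip is near (0.549,-0.156). The dock yaw is about -20°, with the fence face's middle near (0.632,0.172). Now I move over the blade.

>>> {"op": "jog_arm", "data": {
  "rows": [
    {"spin": -0.2,"fingers": -1},
    {"spin": -0.2,"fingers": -1},
    {"spin": -0.2,"fingers": -1},
    {"spin": -0.2,"fingers": -1},
    {"spin": -0.2,"fingers": -1},
    {"fingers": -1}
  ]
}}

```text
schema error: expected keys tx, ty, tz, spin, fingers
```

>>> {"op": "jog_arm", "data": {
  "rows": [
    {"tx": -0.041,"ty": -0.116,"fingers": -1},
    {"tx": -0.041,"ty": -0.116,"fingers": -1},
    {"tx": -0.041,"ty": -0.116,"fingers": -1},
    {"tx": -0.041,"ty": -0.116,"fingers": -1},
    {"tx": -0.041,"ty": -0.116,"fingers": -1},
    {"tx": -0.041,"ty": -0.116,"fingers": -1},
    {"tx": -0.041,"ty": -0.116,"fingers": -1},
    {"tx": -0.041,"ty": -0.116,"fingers": -1},
    {"tx": -0.041,"ty": -0.116,"fingers": -1},
    {"tx": -0.041,"ty": -0.116,"fingers": -1},
    {"tx": -0.041,"ty": -0.116,"fingers": -1},
    {"tx": -0.041,"ty": -0.116,"fingers": -1},
    {"tx": -0.041,"ty": -0.116,"fingers": -1},
    {"tx": -0.041,"ty": -0.116,"fingers": -1},
    {"tx": -0.041,"ty": -0.116,"fingers": -1},
    {"tx": -0.041,"ty": -0.116,"fingers": -1},
    {"tx": -0.041,"ty": -0.116,"fingers": -1},
    {"tx": -0.041,"ty": -0.116,"fingers": -1},
    {"tx": -0.041,"ty": -0.116,"fingers": -1},
    {"tx": -0.041,"ty": -0.116,"fingers": -1}
  ]
}}

```text
schema error: expected keys tx, ty, tz, spin, fingers
```

All keys are required.

>>> {"op": "jog_arm", "data": {
  "rows": [
    {"tx": 0,"ty": 0,"tz": 0,"spin": -0.2,"fingers": -1},
    {"tx": 0,"ty": 0,"tz": 0,"spin": -0.2,"fingers": -1},
    {"tx": 0,"ty": 0,"tz": 0,"spin": -0.2,"fingers": -1},
    {"tx": 0,"ty": 0,"tz": 0,"spin": -0.2,"fingers": -1},
    {"tx": 0,"ty": 0,"tz": 0,"spin": -0.2,"fingers": -1},
    {"tx": 0,"ty": 0,"tz": 0,"spin": 0,"fingers": -1}
  ]
}}

```text
t: 1.8
tool_pos: [0.2474, 0.5191, 0.2231]
ee_rot: [0.0, -0.041, 0.999, 0.0]
force: [-0.0, -0.2, -0.9]
gripper_width: 0.0857
grip_force: 0.0
```

>>> {"op": "jog_arm", "data": {
  "rows": [
    {"tx": -0.041,"ty": -0.116,"tz": 0,"spin": 0,"fingers": -1},
    {"tx": -0.041,"ty": -0.116,"tz": 0,"spin": 0,"fingers": -1},
    {"tx": -0.041,"ty": -0.116,"tz": 0,"spin": 0,"fingers": -1},
    {"tx": -0.041,"ty": -0.116,"tz": 0,"spin": 0,"fingers": -1},
    {"tx": -0.041,"ty": -0.116,"tz": 0,"spin": 0,"fingers": -1},
    {"tx": -0.041,"ty": -0.116,"tz": 0,"spin": 0,"fingers": -1},
    {"tx": -0.041,"ty": -0.116,"tz": 0,"spin": 0,"fingers": -1},
    {"tx": -0.041,"ty": -0.116,"tz": 0,"spin": 0,"fingers": -1},
    {"tx": -0.041,"ty": -0.116,"tz": 0,"spin": 0,"fingers": -1},
    {"tx": -0.041,"ty": -0.116,"tz": 0,"spin": 0,"fingers": -1},
    {"tx": -0.041,"ty": -0.116,"tz": 0,"spin": 0,"fingers": -1},
    {"tx": -0.041,"ty": -0.116,"tz": 0,"spin": 0,"fingers": -1},
    {"tx": -0.041,"ty": -0.116,"tz": 0,"spin": 0,"fingers": -1},
    {"tx": -0.041,"ty": -0.116,"tz": 0,"spin": 0,"fingers": -1},
    {"tx": -0.041,"ty": -0.116,"tz": 0,"spin": 0,"fingers": -1},
    {"tx": -0.041,"ty": -0.116,"tz": 0,"spin": 0,"fingers": -1},
    {"tx": -0.041,"ty": -0.116,"tz": 0,"spin": 0,"fingers": -1},
    {"tx": -0.041,"ty": -0.116,"tz": 0,"spin": 0,"fingers": -1},
    {"tx": -0.041,"ty": -0.116,"tz": 0,"spin": 0,"fingers": -1},
    {"tx": -0.041,"ty": -0.116,"tz": 0,"spin": 0,"fingers": -1}
  ]
}}

```text
t: 3.47
tool_pos: [0.5479, -0.1573, 0.2231]
ee_rot: [0.0, -0.037, 0.999, -0.0]
force: [0.7, 0.2, 0.6]
gripper_width: 0.0856
grip_force: 0.0
```

>>> {"op": "jog_arm", "data": {
  "rows": [
    {"tx": -0.002,"ty": 0.003,"tz": 0.08,"spin": 0,"fingers": -1},
    {"tx": 0,"ty": 0,"tz": 0.08,"spin": 0,"fingers": -1},
    {"tx": 0,"ty": 0,"tz": 0.08,"spin": 0,"fingers": -1},
    {"tx": 0,"ty": 0,"tz": 0.08,"spin": 0,"fingers": -1},
    {"tx": 0,"ty": 0,"tz": 0.08,"spin": 0,"fingers": -1},
    {"tx": 0,"ty": 0,"tz": 0.08,"spin": 0,"fingers": -1},
    {"tx": 0,"ty": 0,"tz": 0.08,"spin": 0,"fingers": -1},
    {"tx": 0,"ty": 0,"tz": 0,"spin": 0,"fingers": -1},
    {"tx": 0,"ty": 0,"tz": 0,"spin": 0,"fingers": -1}
  ]
}}

```text
t: 4.22
tool_pos: [0.5469, -0.1539, 0.0541]
ee_rot: [-0.001, -0.038, 0.999, 0.001]
force: [0.6, 0.4, -0.1]
gripper_width: 0.0855
grip_force: 0.0
```

```bash
python3 - <<'E'
from h import *
o=robot.get_obs();print(o["t"],o["tool_pos"])
rows=[]
c=o["tool_pos"][:2]
for n in("top","scene"):
    s=viewer.snapshot(n);i=ortho(s,c,.015,.08,400)
    q=P(s,[(c[0],c[1],.023)])
    rows.append(i)
cv2.imwrite("pics/o2.png",np.clip(np.hstack(rows).astype(float)*1.6,0,255).astype(np.uint8))
E
```

```text
4.2167 [ 0.54692104 -0.15390993  0.05409528]
```

View pics/o2.png

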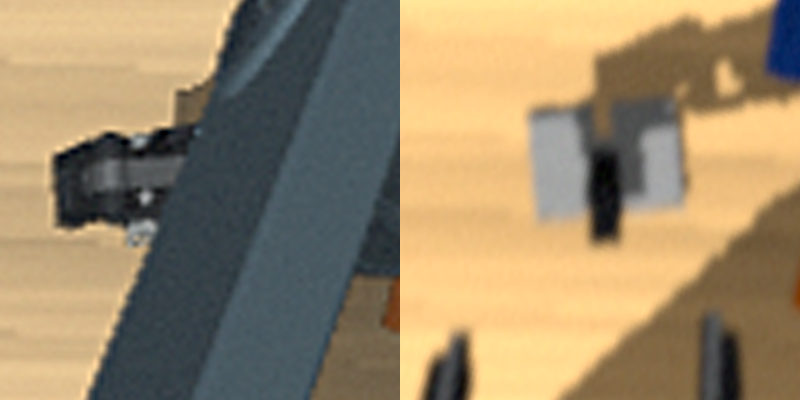

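The scene crop shows the blade between the open fingers, with clear shelf on both sides. I descend and close.

>>> {"op": "jog_arm", "data": {
  "rows": [
    {"tx": -0.007,"ty": -0.004,"tz": 0.05,"spin": 0,"fingers": -1},
    {"tx": 0,"ty": 0,"tz": 0.04,"spin": 0,"fingers": -1},
    {"tx": 0,"ty": 0,"tz": 0.01,"spin": 0,"fingers": -1},
    {"tx": 0,"ty": 0,"tz": 0,"spin": 0,"fingers": -1},
    {"tx": 0,"ty": 0,"tz": 0,"spin": 0,"fingers": 0},
    {"tx": 0,"ty": 0,"tz": 0,"spin": 0,"fingers": 0},
    {"tx": 0,"ty": 0,"tz": 0,"spin": 0,"fingers": 0.5},
    {"tx": 0,"ty": 0,"tz": 0,"spin": 0,"fingers": 0.5},
    {"tx": 0,"ty": 0,"tz": 0,"spin": 0,"fingers": 1},
    {"tx": 0,"ty": 0,"tz": 0,"spin": 0,"fingers": 1},
    {"tx": 0,"ty": 0,"tz": 0,"spin": 0,"fingers": 1},
    {"tx": 0,"ty": 0,"tz": 0,"spin": 0,"fingers": 1},
    {"tx": 0,"ty": 0,"tz": 0,"spin": 0,"fingers": 1},
    {"tx": 0,"ty": 0,"tz": 0,"spin": 0,"fingers": 1}
  ]
}}

```text
t: 5.48
tool_pos: [0.5501, -0.1555, 0.0251]
ee_rot: [-0.0, -0.039, 0.999, 0.0]
force: [-1.2, 0.8, -0.6]
gripper_width: 0.0005
grip_force: 0.0
```

```bash
python3 - <<'E'
from h import *
o=robot.get_obs();print(o["gripper_width"],o["grip_force"])
s=viewer.snapshot("scene")
p=P(s,[(.55,-.155,.02)])[0].astype(int);print(p)
for n in("blade","blade_grip","blade_notch_edge"):
    print(n,[(round(d["conf"],2),np.round(d["location"],3).tolist()) for d in viewer.landmark_of("scene",n)[:3]])
c=s["color"][p[1]-60:p[1]+50,p[0]-70:p[0]+70]
cv2.imwrite("pics/c3.png",np.clip(cv2.resize(c,None,fx=5,fy=5,interpolation=cv2.INTER_CUBIC)*1.5,0,255).astype(np.uint8))
E
```

```text
0.00047717916390497184 0.0
[168 191]
blade [(0.88, [0.614, -0.247, 0.002]), (0.84, [0.554, -0.154, 0.002]), (0.82, [0.507, -0.268, -0.003])]
blade_grip [(0.97, [0.618, -0.238, 0.015]), (0.86, [0.55, -0.154, 0.016]), (0.85, [0.514, -0.265, 0.016])]
blade_notch_edge [(0.88, [0.574, -0.15, 0.004]), (0.83, [0.49, -0.255, -0.0]), (0.61, [0.615, -0.269, 0.003])]
```

View pics/c3.png

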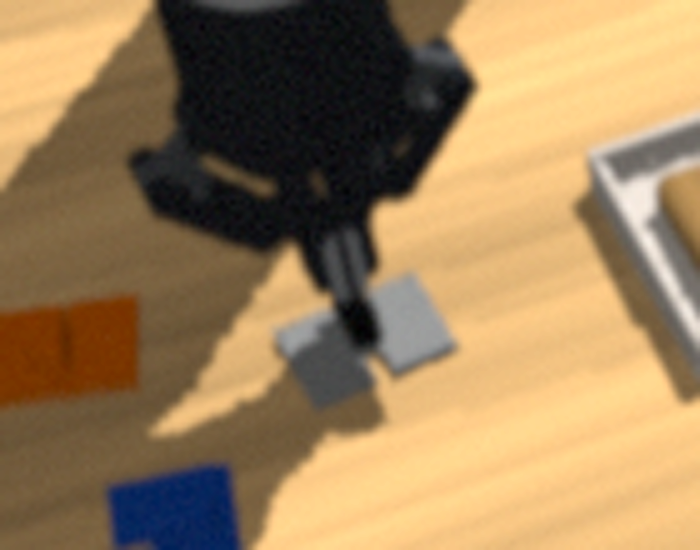

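```bash
python3 - <<'E'
from h import *
s=viewer.snapshot("scene");t=s["color"]
X={"block_top":(.549,-.155,.023),"block_bot":(.549,-.155,.005),"blockfronttop":(.561,-.154,.023),"blockbacktop":(.537,-.156,.023),"tip8":(.550,-.1555,.008),"tip25":(.55,-.1555,.025),"tip40":(.55,-.1555,.04),"platecorner":(.556+.0224,-.155-.0282,.005),"pc2":(.556-.0176,-.155+.0315,.005),"pc3":(.556+.0175,-.155+.0315,.005)}
p0=np.array([168-70,191-60])
for k,x in X.items(): print(k,np.round((P(s,[x])[0]-p0)*5))
t=viewer.snapshot("top");p=P(t,[(.55,-.155,.02)])[0].astype(int)
E
```

```text
block_top [351. 297.]
block_bot [359. 326.]
blockfronttop [363. 318.]
blockbacktop [340. 276.]
tip8 [357. 323.]
tip25 [350. 296.]
tip40 [344. 271.]
platecorner [311. 405.]
pc2 [427. 281.]
pc3 [455. 344.]
```

The fingers shut without taking the block, and they seem to stand on or behind it. I lift a little and check where the tips really are.

>>> {"op": "jog_arm", "data": {
  "rows": [
    {"tx": 0,"ty": 0,"tz": -0.06,"spin": 0,"fingers": 1},
    {"tx": 0,"ty": 0,"tz": -0.06,"spin": 0,"fingers": 1},
    {"tx": 0,"ty": 0,"tz": 0,"spin": 0,"fingers": 1},
    {"tx": 0,"ty": 0,"tz": 0,"spin": 0,"fingers": 1}
  ]
}}

```text
t: 6.12
tool_pos: [0.5511, -0.156, 0.0621]
ee_rot: [0.001, -0.039, 0.999, -0.001]
force: [0.6, 0.3, -0.4]
gripper_width: -0.0002
grip_force: 0.0
```

```bash
python3 - <<'E'
from h import *
o=robot.get_obs();T=o["tool_pos"];print(T,o["ee_rot"],o["gripper_width"])
ims=[]
for n in("scene","top"):
    s=viewer.snapshot(n)
    p=P(s,[(T[0],T[1],.03)])[0].astype(int)
    p0=p-[40,50];c=s["color"][p0[1]:p0[1]+100,p0[0]:p0[0]+80]
    ims.append(np.clip(cv2.resize(c,None,fx=5,fy=5,interpolation=cv2.INTER_CUBIC)*1.6,0,255).astype(np.uint8))
    for dz in(0,-.017,-.035): print(n,dz,np.round((P(s,[(T[0],T[1],T[2]+dz)])[0]-p0)*5))
    for n2 in("blade","blade_grip","blade_notch_edge"):
        print(n2,[(round(d["conf"],2),np.round(d["location"],3).tolist()) for d in viewer.landmark_of(n,n2)[:3]])
cv2.imwrite("pics/c4.png",np.hstack(ims))
E
```

```text
[ 0.55105032 -0.15597454  0.0620557 ] [ 1.15469452e-03 -3.93855394e-02  9.99223198e-01 -6.68055634e-04] -0.00023135172680160087
scene 0 [188. 200.]
scene -0.017 [196. 230.]
scene -0.035 [204. 260.]
blade [(0.97, [0.554, -0.153, 0.003]), (0.87, [0.613, -0.246, 0.001]), (0.79, [0.504, -0.269, -0.001])]
blade_grip [(0.96, [0.618, -0.238, 0.017]), (0.75, [0.545, -0.156, 0.014]), (0.67, [0.514, -0.265, 0.014])]
blade_notch_edge [(0.96, [0.49, -0.253, -0.001]), (0.79, [0.575, -0.154, 0.001]), (0.66, [0.613, -0.27, 0.001])]
top 0 [220. 243.]
top -0.017 [211. 247.]
top -0.035 [202. 251.]
blade [(0.82, [0.509, -0.265, -0.004]), (0.37, [0.558, -0.154, 0.001])]
blade_grip [(0.93, [0.513, -0.266, 0.014]), (0.61, [0.549, -0.154, 0.018])]
blade_notch_edge [(0.98, [0.487, -0.257, 0.0]), (0.71, [0.595, 0.187, -0.0])]
```

View pics/c4.png

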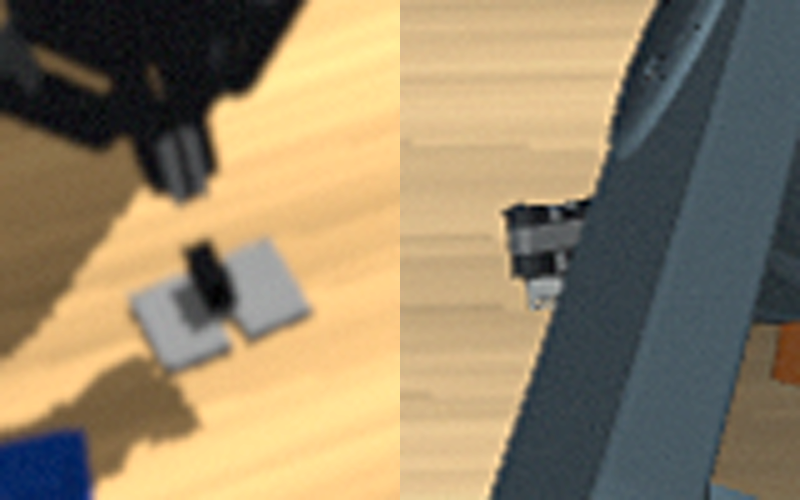

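In the scene crop the shut tips end at (183,197). That is some 30 mm higher than the stated tip offset gives, and they had been in front of the block top rather than around it. I feel for the block top with shut fingers to calibrate the height.

>>> {"op": "jog_arm", "data": {
  "rows": [
    {"tx": 0,"ty": 0,"tz": 0.06,"spin": 0,"fingers": 1},
    {"tx": 0,"ty": 0,"tz": 0.06,"spin": 0,"fingers": 1},
    {"tx": 0,"ty": 0,"tz": 0.01,"spin": 0,"fingers": 1},
    {"tx": 0,"ty": 0,"tz": 0.01,"spin": 0,"fingers": 1},
    {"tx": 0,"ty": 0,"tz": 0,"spin": 0,"fingers": 1}
  ]
}}

```text
t: 6.93
tool_pos: [0.5499, -0.1554, 0.0188]
ee_rot: [-0.0, -0.039, 0.999, 0.0]
force: [-0.7, 0.1, -0.5]
gripper_width: -0.0001
grip_force: 0.0
```

>>> {"op": "jog_arm", "data": {
  "rows": [
    {"tx": 0,"ty": 0,"tz": 0.007,"spin": 0,"fingers": 1},
    {"tx": 0,"ty": 0,"tz": 0,"spin": 0,"fingers": 1}
  ]
}}

```text
t: 7.1
tool_pos: [0.5507, -0.1558, 0.0176]
ee_rot: [0.001, -0.039, 0.999, -0.0]
force: [1.0, -1.0, 0.2]
gripper_width: 0.0003
grip_force: 0.0
```

>>> {"op": "jog_arm", "data": {
  "rows": [
    {"tx": 0,"ty": 0,"tz": 0.007,"spin": 0,"fingers": 1},
    {"tx": 0,"ty": 0,"tz": 0,"spin": 0,"fingers": 1}
  ]
}}

```text
t: 7.27
tool_pos: [0.5504, -0.1556, 0.0152]
ee_rot: [0.0, -0.039, 0.999, -0.0]
force: [-0.9, 0.6, 0.0]
gripper_width: 0.0001
grip_force: 0.0
```

>>> {"op": "jog_arm", "data": {
  "rows": [
    {"tx": 0,"ty": 0,"tz": 0.007,"spin": 0,"fingers": 1},
    {"tx": 0,"ty": 0,"tz": 0,"spin": 0,"fingers": 1}
  ]
}}

```text
t: 7.43
tool_pos: [0.5505, -0.1557, 0.0148]
ee_rot: [0.0, -0.04, 0.999, -0.0]
force: [-6.6, 3.2, 16.2]
gripper_width: 0.0001
grip_force: 8.2
```

>>> {"op": "jog_arm", "data": {
  "rows": [
    {"tx": 0,"ty": 0,"tz": 0.005,"spin": 0,"fingers": 1},
    {"tx": 0,"ty": 0,"tz": 0,"spin": 0,"fingers": 1}
  ]
}}

```text
t: 7.6
tool_pos: [0.5506, -0.1557, 0.0147]
ee_rot: [-0.0, -0.04, 0.999, -0.0]
force: [-11.7, 4.2, 28.0]
gripper_width: -0.0
grip_force: 14.3
```

>>> {"op": "jog_arm", "data": {
  "rows": [
    {"tx": 0,"ty": 0,"tz": 0.004,"spin": 0,"fingers": 1},
    {"tx": 0,"ty": 0,"tz": 0,"spin": 0,"fingers": 1}
  ]
}}

```text
t: 7.77
tool_pos: [0.5506, -0.1557, 0.0146]
ee_rot: [-0.0, -0.04, 0.999, -0.0]
force: [-15.6, 6.3, 38.4]
gripper_width: -0.0
grip_force: 19.3
```

Contact comes at a reported z of 0.0148, so the shut tips sit about 8 mm above the reported TCP. I back off, open and go deeper.

>>> {"op": "jog_arm", "data": {
  "rows": [
    {"tx": 0,"ty": 0,"tz": -0.05,"spin": 0,"fingers": 1},
    {"tx": 0,"ty": 0,"tz": -0.05,"spin": 0,"fingers": -1},
    {"tx": 0,"ty": 0,"tz": 0,"spin": 0,"fingers": -1},
    {"tx": 0,"ty": 0,"tz": 0,"spin": 0,"fingers": -1},
    {"tx": 0,"ty": 0,"tz": 0,"spin": 0,"fingers": -1},
    {"tx": 0,"ty": 0,"tz": 0,"spin": 0,"fingers": -1},
    {"tx": 0,"ty": 0,"tz": 0,"spin": 0,"fingers": -1},
    {"tx": 0,"ty": 0,"tz": 0,"spin": 0,"fingers": -1}
  ]
}}

```text
t: 8.43
tool_pos: [0.5496, -0.1552, 0.0391]
ee_rot: [-0.001, -0.039, 0.999, 0.0]
force: [0.4, 0.7, 0.6]
gripper_width: 0.0835
grip_force: 0.0
```

```bash
python3 - <<'E'
from h import *
o=robot.get_obs();print(o["tool_pos"],o["gripper_width"],o["force"])
for n in("scene","top"):
  viewer.snapshot(n)
  for n2 in("blade","blade_grip","blade_notch_edge"):
    print(n2,[(round(d["conf"],2),np.round(d["location"],3).tolist()) for d in viewer.landmark_of(n,n2)[:3]])
E
```

```text
[ 0.54957218 -0.15522318  0.03914392] 0.08345624323917987 [0.38554422 0.7487387  0.62829646]
blade [(0.77, [0.551, -0.152, 0.005]), (0.71, [0.505, -0.268, -0.002]), (0.62, [0.616, -0.246, 0.001])]
blade_grip [(0.91, [0.546, -0.155, 0.013]), (0.82, [0.616, -0.238, 0.016]), (0.8, [0.516, -0.264, 0.014])]
blade_notch_edge [(0.92, [0.489, -0.255, -0.001]), (0.75, [0.578, -0.151, 0.0]), (0.67, [0.611, -0.269, 0.002])]
blade [(0.98, [0.509, -0.266, 0.003]), (0.6, [0.56, -0.154, -0.001])]
blade_grip [(0.93, [0.514, -0.265, 0.017]), (0.48, [0.551, -0.155, 0.016])]
blade_notch_edge [(0.97, [0.49, -0.259, -0.0])]
```

>>> {"op": "jog_arm", "data": {
  "rows": [
    {"tx": 0,"ty": 0,"tz": 0.05,"spin": 0,"fingers": -1},
    {"tx": 0,"ty": 0,"tz": 0.05,"spin": 0,"fingers": -1},
    {"tx": 0,"ty": 0,"tz": 0.02,"spin": 0,"fingers": -1},
    {"tx": 0,"ty": 0,"tz": 0.006,"spin": 0,"fingers": -1},
    {"tx": 0,"ty": 0,"tz": 0,"spin": 0,"fingers": 0},
    {"tx": 0,"ty": 0,"tz": 0,"spin": 0,"fingers": 0}
  ]
}}

```text
t: 9.33
tool_pos: [0.5505, -0.1557, 0.0028]
ee_rot: [0.0, -0.039, 0.999, -0.0]
force: [1.2, -0.2, 0.2]
gripper_width: 0.0644
grip_force: 0.0
```

>>> {"op": "jog_arm", "data": {
  "rows": [
    {"tx": 0,"ty": 0,"tz": 0,"spin": 0,"fingers": 0.4},
    {"tx": 0,"ty": 0,"tz": 0,"spin": 0,"fingers": 0.5},
    {"tx": 0,"ty": 0,"tz": 0,"spin": 0,"fingers": 0.6},
    {"tx": 0,"ty": 0,"tz": 0,"spin": 0,"fingers": 0.7},
    {"tx": 0,"ty": 0,"tz": 0,"spin": 0,"fingers": 1},
    {"tx": 0,"ty": 0,"tz": 0,"spin": 0,"fingers": 1},
    {"tx": 0,"ty": 0,"tz": 0,"spin": 0,"fingers": 1},
    {"tx": 0,"ty": 0,"tz": 0,"spin": 0,"fingers": 1}
  ]
}}

```text
t: 10.0
tool_pos: [0.5505, -0.1556, 0.0029]
ee_rot: [0.0, -0.039, 0.999, -0.0]
force: [-1.2, 0.7, 5.3]
gripper_width: 0.01
grip_force: 60.8
```

The grip holds (60 N, 10 mm). I lift, and crop the fence area from the first pictures to estimate the pin.

>>> {"op": "jog_arm", "data": {
  "rows": [
    {"tx": 0,"ty": 0,"tz": -0.05,"spin": 0,"fingers": 1},
    {"tx": 0,"ty": 0,"tz": -0.1,"spin": 0,"fingers": 1},
    {"tx": 0,"ty": 0,"tz": -0.1,"spin": 0,"fingers": 1},
    {"tx": 0,"ty": 0,"tz": -0.1,"spin": 0,"fingers": 1},
    {"tx": 0,"ty": 0,"tz": 0,"spin": 0,"fingers": 1},
    {"tx": 0,"ty": 0,"tz": 0,"spin": 0,"fingers": 1}
  ]
}}

```text
t: 10.5
tool_pos: [0.5514, -0.1561, 0.1091]
ee_rot: [0.002, -0.039, 0.999, -0.001]
force: [-0.5, 0.1, -2.3]
gripper_width: 0.0102
grip_force: 59.9
```

```bash
python3 - <<'E'
from h import *
S=np.array([.632,.172]);
rows=[]
for c in("top","scene"):
    s=viewer.snapshot(c);s["color"]=cv2.imread(f"pics/{c}0.png")
    r=[]
    for z in(.03,.04):
        a=np.radians(-20);d=np.array([np.cos(a),np.sin(a)]);e=np.array([-d[1],d[0]])
        # dock-aligned: right=-y(dock) +-30mm, up=+x(dock) +-22mm; 6.5 px/mm
        g=[S+d*x+e*y for x,y in((.017,.03),(.017,-.03),(-.027,-.03),(-.027,.03))]
        H=cv2.getPerspectiveTransform(np.float32(P(s,[(*q,z) for q in g])),np.float32([(0,0),(390,0),(390,286),(0,286)]))
        i=cv2.warpPerspective(s["color"],H,(390,286),flags=cv2.INTER_CUBIC)
        i=np.clip(i.astype(float)*1.7,0,255).astype(np.uint8)
        cv2.line(i,(0,110),(12,110),(0,0,255),1);cv2.line(i,(195,0),(195,12),(0,0,255),1);r.append(i)
    rows.append(np.hstack(r))
cv2.imwrite("pics/c5.png",np.vstack(rows))
o=robot.get_obs();print(o["tool_pos"],o["ee_rot"],o["gripper_width"],o["force"],o["t"])
E
```

```text
[ 0.54915738 -0.15498693  0.10595538] [-9.47082722e-04 -3.93801672e-02  9.99223700e-01  5.50187435e-04] 0.010173476735892558 [-0.21707555 -0.15363837 -1.37367866] 10.6
```

View pics/c5.png

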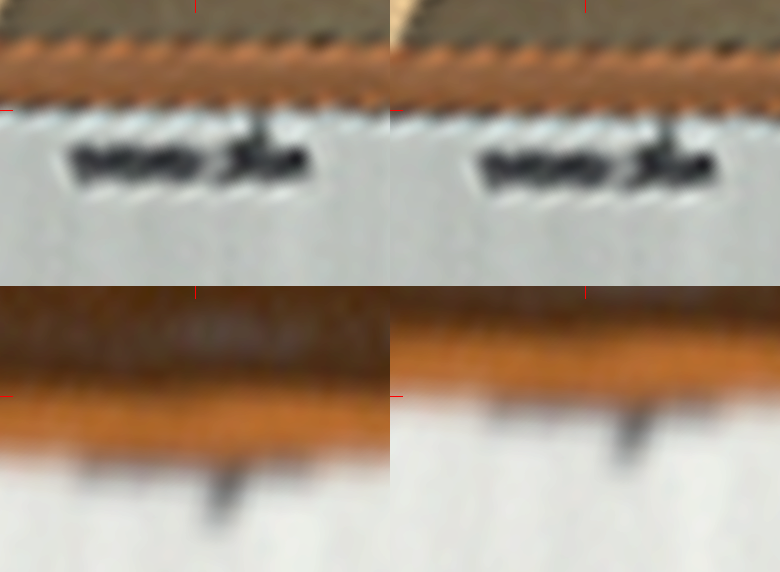

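The dark strip spans 37 mm around the fence's middle. The pin shows as the slanted stroke in the scene panel, with its top at about col 232 of the z=0.04 panel. That puts the pin near y ≈ -6 mm (±2), and the fence pose is confirmed. I turn and carry the blade over.

>>> {"op": "jog_arm", "data": {
  "rows": [
    {"tx": 0,"ty": 0,"tz": 0,"spin": 0.163,"fingers": 1},
    {"tx": 0,"ty": 0,"tz": 0,"spin": 0.163,"fingers": 1},
    {"tx": 0,"ty": 0,"tz": 0,"spin": 0.163,"fingers": 1},
    {"tx": 0,"ty": 0,"tz": 0,"spin": 0.163,"fingers": 1},
    {"tx": 0,"ty": 0,"tz": 0,"spin": 0.163,"fingers": 1},
    {"tx": 0,"ty": 0,"tz": 0,"spin": 0,"fingers": 1}
  ]
}}

```text
t: 11.1
tool_pos: [0.5487, -0.1547, 0.1049]
ee_rot: [-0.002, 0.175, 0.985, 0.001]
force: [0.2, -0.3, -0.7]
gripper_width: 0.0103
grip_force: 59.9
```

>>> {"op": "jog_arm", "data": {
  "rows": [
    {"tx": 0.023,"ty": 0.092,"tz": 0,"spin": 0,"fingers": 1},
    {"tx": 0.023,"ty": 0.092,"tz": 0,"spin": 0,"fingers": 1},
    {"tx": 0.023,"ty": 0.092,"tz": 0,"spin": 0,"fingers": 1},
    {"tx": 0.023,"ty": 0.092,"tz": 0,"spin": 0,"fingers": 1},
    {"tx": 0.023,"ty": 0.092,"tz": 0,"spin": 0,"fingers": 1},
    {"tx": 0.023,"ty": 0.092,"tz": 0,"spin": 0,"fingers": 1},
    {"tx": 0.023,"ty": 0.092,"tz": 0,"spin": 0,"fingers": 1},
    {"tx": 0.023,"ty": 0.092,"tz": 0,"spin": 0,"fingers": 1},
    {"tx": 0.023,"ty": 0.092,"tz": 0,"spin": 0,"fingers": 1},
    {"tx": 0.023,"ty": 0.092,"tz": 0,"spin": 0,"fingers": 1},
    {"tx": 0.023,"ty": 0.092,"tz": 0,"spin": 0,"fingers": 1},
    {"tx": 0.023,"ty": 0.092,"tz": 0,"spin": 0,"fingers": 1},
    {"tx": 0,"ty": 0,"tz": 0,"spin": 0,"fingers": 1},
    {"tx": 0,"ty": 0,"tz": 0,"spin": 0,"fingers": 1},
    {"tx": 0,"ty": 0,"tz": 0,"spin": 0,"fingers": 1},
    {"tx": 0,"ty": 0,"tz": 0,"spin": 0,"fingers": 1}
  ]
}}

```text
t: 12.43
tool_pos: [0.5847, 0.183, 0.1064]
ee_rot: [-0.001, 0.173, 0.985, -0.0]
force: [-0.2, -0.5, -1.5]
gripper_width: 0.0101
grip_force: 59.9
```

>>> {"op": "jog_arm", "data": {
  "rows": [
    {"tx": 0,"ty": 0,"tz": 0.06,"spin": 0,"fingers": 1},
    {"tx": 0,"ty": 0,"tz": 0.06,"spin": 0,"fingers": 1},
    {"tx": 0,"ty": 0,"tz": 0.06,"spin": 0,"fingers": 1},
    {"tx": 0,"ty": 0,"tz": 0.035,"spin": 0,"fingers": 1},
    {"tx": 0,"ty": 0,"tz": 0,"spin": 0,"fingers": 1},
    {"tx": 0,"ty": 0,"tz": 0,"spin": 0,"fingers": 1},
    {"tx": 0,"ty": 0,"tz": 0,"spin": 0,"fingers": 1}
  ]
}}

```text
t: 13.02
tool_pos: [0.5861, 0.1837, 0.0439]
ee_rot: [0.001, 0.173, 0.985, 0.0]
force: [1.2, 0.1, -0.2]
gripper_width: 0.0102
grip_force: 59.9
```

```bash
python3 - <<'E'
from h import *
o=robot.get_obs();print(o["tool_pos"],o["ee_rot"],o["force"],o["t"])
S=np.array([.632,.172]);a=np.radians(-20);d=np.array([np.cos(a),np.sin(a)]);e=np.array([-d[1],d[0]])
r=[]
for c in("scene","top"):
    s=viewer.snapshot(c)
    if c=="scene":
      for z in (.036,.04):
        g=[S+d*x+e*y for x,y in((.025,.045),(.025,-.045),(-.075,-.045),(-.075,.045))]
        H=cv2.getPerspectiveTransform(np.float32(P(s,[(*q,z) for q in g])),np.float32([(0,0),(396,0),(396,440),(0,440)]))
        i=np.clip(cv2.warpPerspective(s["color"],H,(396,440),flags=cv2.INTER_CUBIC)*1.5,0,255).astype(np.uint8);r.append(i)
    for n2 in("blade","blade_notch_edge","blade_grip"):
      for q in viewer.landmark_of(c,n2)[:4]:
        X=np.array(q["location"]);
        if X[1]>0: v=X[:2]-S;print(c,n2,round(q["conf"],2),np.round([v@d*1000,v@e*1000,X[2]*1000],1))
cv2.imwrite("pics/c6.png",np.hstack(r))
E
```

```text
[0.58614231 0.18371793 0.04385283] [7.44680304e-04 1.73330337e-01 9.84863443e-01 1.95280067e-04] [ 1.21288161  0.13046213 -0.2338521 ] 13.0167
scene blade 0.72 [-46.1  -6.1  46.3]
scene blade_notch_edge 0.79 [-20.8  -4.2  40. ]
scene blade_grip 0.61 [-50.3  -5.9  56.4]
top blade 0.68 [-39.6  -1.8  40.5]
top blade_notch_edge 0.42 [-26.8  -3.   40.8]
top blade_notch_edge 0.38 [-40.1  -2.7  42.8]
top blade_grip 0.54 [-49.   -4.1  56.8]
```

View pics/c6.png

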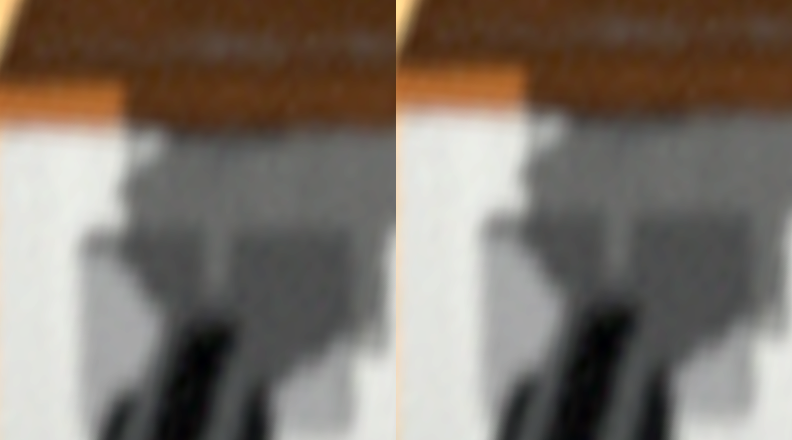

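The crop shows the blade square to the fence, its notch at y≈-5.5 mm and its edge about 23 mm short. I lower to feel the bed.

>>> {"op": "jog_arm", "data": {
  "rows": [
    {"tx": 0,"ty": 0,"tz": 0.015,"spin": 0,"fingers": 1},
    {"tx": 0,"ty": 0,"tz": 0.01,"spin": 0,"fingers": 1},
    {"tx": 0,"ty": 0,"tz": 0,"spin": 0,"fingers": 1},
    {"tx": 0,"ty": 0,"tz": 0,"spin": 0,"fingers": 1}
  ]
}}

```text
t: 13.75
tool_pos: [0.5847, 0.184, 0.0347]
ee_rot: [-0.001, 0.173, 0.985, -0.0]
force: [-0.1, -0.0, -1.5]
gripper_width: 0.0102
grip_force: 59.9
```

>>> {"op": "jog_arm", "data": {
  "rows": [
    {"tx": 0,"ty": 0,"tz": 0.005,"spin": 0,"fingers": 1},
    {"tx": 0,"ty": 0,"tz": 0,"spin": 0,"fingers": 1},
    {"tx": 0,"ty": 0,"tz": 0,"spin": 0,"fingers": 1}
  ]
}}

```text
t: 14.0
tool_pos: [0.5852, 0.1841, 0.0337]
ee_rot: [-0.0, 0.173, 0.985, -0.0]
force: [0.1, 0.1, -1.2]
gripper_width: 0.0102
grip_force: 59.9
```

>>> {"op": "jog_arm", "data": {
  "rows": [
    {"tx": 0,"ty": 0,"tz": 0.004,"spin": 0,"fingers": 1},
    {"tx": 0,"ty": 0,"tz": 0,"spin": 0,"fingers": 1},
    {"tx": 0,"ty": 0,"tz": 0,"spin": 0,"fingers": 1}
  ]
}}

```text
t: 14.25
tool_pos: [0.5855, 0.1841, 0.0329]
ee_rot: [0.0, 0.173, 0.985, 0.0]
force: [0.1, 0.1, 1.7]
gripper_width: 0.0103
grip_force: 60.2
```

>>> {"op": "jog_arm", "data": {
  "rows": [
    {"tx": 0,"ty": 0,"tz": -0.004,"spin": 0,"fingers": 1},
    {"tx": -0.01,"ty": 0,"tz": 0,"spin": 0,"fingers": 1},
    {"tx": -0.01,"ty": 0,"tz": 0,"spin": 0,"fingers": 1},
    {"tx": -0.007,"ty": 0,"tz": 0,"spin": 0,"fingers": 1},
    {"tx": 0,"ty": 0,"tz": 0,"spin": 0,"fingers": 1},
    {"tx": 0,"ty": 0,"tz": 0,"spin": 0,"fingers": 1}
  ]
}}

```text
t: 14.75
tool_pos: [0.593, 0.1812, 0.0336]
ee_rot: [-0.0, 0.173, 0.985, -0.0]
force: [-1.2, 0.6, -1.5]
gripper_width: 0.0101
grip_force: 60.0
```

>>> {"op": "jog_arm", "data": {
  "rows": [
    {"tx": -0.004,"ty": 0,"tz": 0,"spin": 0,"fingers": 1},
    {"tx": 0,"ty": 0,"tz": 0,"spin": 0,"fingers": 1},
    {"tx": 0,"ty": 0,"tz": 0,"spin": 0,"fingers": 1}
  ]
}}

```text
t: 15.0
tool_pos: [0.5939, 0.1809, 0.0337]
ee_rot: [-0.0, 0.173, 0.985, -0.0]
force: [-0.1, 0.0, -1.6]
gripper_width: 0.0099
grip_force: 60.0
```

>>> {"op": "jog_arm", "data": {
  "rows": [
    {"tx": -0.003,"ty": 0,"tz": 0,"spin": 0,"fingers": 1},
    {"tx": 0,"ty": 0,"tz": 0,"spin": 0,"fingers": 1},
    {"tx": 0,"ty": 0,"tz": 0,"spin": 0,"fingers": 1}
  ]
}}

```text
t: 15.25
tool_pos: [0.5949, 0.1806, 0.0338]
ee_rot: [0.0, 0.173, 0.985, 0.0]
force: [0.6, -0.0, -0.6]
gripper_width: 0.0099
grip_force: 60.0
```

>>> {"op": "jog_arm", "data": {
  "rows": [
    {"tx": -0.003,"ty": 0,"tz": 0,"spin": 0,"fingers": 1},
    {"tx": 0,"ty": 0,"tz": 0,"spin": 0,"fingers": 1},
    {"tx": 0,"ty": 0,"tz": 0,"spin": 0,"fingers": 1}
  ]
}}

```text
t: 15.5
tool_pos: [0.5957, 0.1803, 0.0338]
ee_rot: [0.0, 0.173, 0.985, -0.0]
force: [-0.6, 0.2, -1.1]
gripper_width: 0.0098
grip_force: 60.0
```

>>> {"op": "jog_arm", "data": {
  "rows": [
    {"tx": -0.003,"ty": -0.003,"tz": 0,"spin": 0,"fingers": 1},
    {"tx": 0,"ty": 0,"tz": 0,"spin": 0,"fingers": 1},
    {"tx": 0,"ty": 0,"tz": 0,"spin": 0,"fingers": 1}
  ]
}}

```text
t: 15.75
tool_pos: [0.5963, 0.1791, 0.0338]
ee_rot: [0.0, 0.173, 0.985, 0.0]
force: [-0.5, -1.0, -1.1]
gripper_width: 0.0102
grip_force: 60.0
```

>>> {"op": "jog_arm", "data": {
  "rows": [
    {"tx": -0.003,"ty": 0,"tz": 0,"spin": 0,"fingers": 1},
    {"tx": 0,"ty": 0,"tz": 0,"spin": 0,"fingers": 1},
    {"tx": 0,"ty": 0,"tz": 0,"spin": 0,"fingers": 1}
  ]
}}

```text
t: 16.0
tool_pos: [0.5971, 0.1788, 0.0338]
ee_rot: [0.0, 0.173, 0.985, 0.0]
force: [-1.0, -0.4, -0.8]
gripper_width: 0.0103
grip_force: 60.0
```

>>> {"op": "jog_arm", "data": {
  "rows": [
    {"tx": -0.002,"ty": 0,"tz": 0,"spin": 0,"fingers": 1},
    {"tx": 0,"ty": 0,"tz": 0,"spin": 0,"fingers": 1},
    {"tx": 0,"ty": 0,"tz": 0,"spin": 0,"fingers": 1}
  ]
}}

```text
t: 16.25
tool_pos: [0.5976, 0.1786, 0.0338]
ee_rot: [0.0, 0.173, 0.985, -0.0]
force: [-0.3, 0.2, -1.5]
gripper_width: 0.01
grip_force: 60.0
```

>>> {"op": "jog_arm", "data": {
  "rows": [
    {"tx": -0.003,"ty": 0,"tz": 0,"spin": 0,"fingers": 1},
    {"tx": 0,"ty": 0,"tz": 0,"spin": 0,"fingers": 1},
    {"tx": 0,"ty": 0,"tz": 0,"spin": 0,"fingers": 1}
  ]
}}

```text
t: 16.5
tool_pos: [0.5985, 0.1783, 0.0338]
ee_rot: [0.0, 0.173, 0.985, -0.0]
force: [0.7, -0.1, -0.8]
gripper_width: 0.0102
grip_force: 60.0
```

>>> {"op": "jog_arm", "data": {
  "rows": [
    {"tx": -0.003,"ty": 0,"tz": 0,"spin": 0,"fingers": 1},
    {"tx": 0,"ty": 0,"tz": 0,"spin": 0,"fingers": 1},
    {"tx": 0,"ty": 0,"tz": 0,"spin": 0,"fingers": 1}
  ]
}}

```text
t: 16.75
tool_pos: [0.5994, 0.178, 0.0338]
ee_rot: [0.0, 0.173, 0.985, 0.0]
force: [-0.5, -0.1, -1.6]
gripper_width: 0.0101
grip_force: 60.0
```

>>> {"op": "jog_arm", "data": {
  "rows": [
    {"tx": -0.003,"ty": 0,"tz": 0,"spin": 0,"fingers": 1},
    {"tx": 0,"ty": 0,"tz": 0,"spin": 0,"fingers": 1},
    {"tx": 0,"ty": 0,"tz": 0,"spin": 0,"fingers": 1}
  ]
}}

```text
t: 17.0
tool_pos: [0.6002, 0.1777, 0.0338]
ee_rot: [0.0, 0.173, 0.985, -0.0]
force: [-0.2, -0.3, -1.8]
gripper_width: 0.0105
grip_force: 60.0
```

>>> {"op": "jog_arm", "data": {
  "rows": [
    {"tx": -0.003,"ty": 0,"tz": 0,"spin": 0,"fingers": 1},
    {"tx": 0,"ty": 0,"tz": 0,"spin": 0,"fingers": 1},
    {"tx": 0,"ty": 0,"tz": 0,"spin": 0,"fingers": 1}
  ]
}}

```text
t: 17.25
tool_pos: [0.601, 0.1774, 0.0338]
ee_rot: [0.0, 0.173, 0.985, -0.0]
force: [0.8, 0.6, -1.2]
gripper_width: 0.0103
grip_force: 60.0
```

>>> {"op": "jog_arm", "data": {
  "rows": [
    {"tx": -0.003,"ty": 0,"tz": 0,"spin": 0,"fingers": 1},
    {"tx": 0,"ty": 0,"tz": 0,"spin": 0,"fingers": 1},
    {"tx": 0,"ty": 0,"tz": 0,"spin": 0,"fingers": 1}
  ]
}}

```text
t: 17.5
tool_pos: [0.6019, 0.1771, 0.0338]
ee_rot: [0.0, 0.173, 0.985, 0.0]
force: [0.0, 0.1, -1.6]
gripper_width: 0.0103
grip_force: 60.0
```

>>> {"op": "jog_arm", "data": {
  "rows": [
    {"tx": -0.003,"ty": 0,"tz": 0,"spin": 0,"fingers": 1},
    {"tx": 0,"ty": 0,"tz": 0,"spin": 0,"fingers": 1},
    {"tx": 0,"ty": 0,"tz": 0,"spin": 0,"fingers": 1}
  ]
}}

```text
t: 17.75
tool_pos: [0.6028, 0.1768, 0.0338]
ee_rot: [0.0, 0.173, 0.985, 0.0]
force: [0.1, 0.6, -1.1]
gripper_width: 0.01
grip_force: 60.0
```

>>> {"op": "jog_arm", "data": {
  "rows": [
    {"tx": -0.003,"ty": 0,"tz": 0,"spin": 0,"fingers": 1},
    {"tx": 0,"ty": 0,"tz": 0,"spin": 0,"fingers": 1},
    {"tx": 0,"ty": 0,"tz": 0,"spin": 0,"fingers": 1}
  ]
}}

```text
t: 18.0
tool_pos: [0.6036, 0.1765, 0.0338]
ee_rot: [0.0, 0.173, 0.985, 0.0]
force: [0.3, -0.0, -2.5]
gripper_width: 0.0102
grip_force: 60.0
```

>>> {"op": "jog_arm", "data": {
  "rows": [
    {"tx": -0.003,"ty": 0,"tz": 0,"spin": 0,"fingers": 1},
    {"tx": 0,"ty": 0,"tz": 0,"spin": 0,"fingers": 1},
    {"tx": 0,"ty": 0,"tz": 0,"spin": 0,"fingers": 1}
  ]
}}

```text
t: 18.25
tool_pos: [0.6044, 0.1762, 0.0338]
ee_rot: [-0.0, 0.173, 0.985, -0.0]
force: [0.1, -0.0, -1.5]
gripper_width: 0.0101
grip_force: 60.0
```

>>> {"op": "jog_arm", "data": {
  "rows": [
    {"tx": -0.003,"ty": 0,"tz": 0,"spin": 0,"fingers": 1},
    {"tx": 0,"ty": 0,"tz": 0,"spin": 0,"fingers": 1},
    {"tx": 0,"ty": 0,"tz": 0,"spin": 0,"fingers": 1}
  ]
}}

```text
t: 18.5
tool_pos: [0.6051, 0.1759, 0.0338]
ee_rot: [-0.0, 0.173, 0.985, 0.0]
force: [-0.6, 0.8, -0.9]
gripper_width: 0.01
grip_force: 59.9
```

>>> {"op": "jog_arm", "data": {
  "rows": [
    {"tx": -0.003,"ty": 0,"tz": 0,"spin": 0,"fingers": 1},
    {"tx": 0,"ty": 0,"tz": 0,"spin": 0,"fingers": 1},
    {"tx": 0,"ty": 0,"tz": 0,"spin": 0,"fingers": 1}
  ]
}}

```text
t: 18.75
tool_pos: [0.6052, 0.1759, 0.0335]
ee_rot: [-0.001, 0.173, 0.985, 0.0]
force: [-4.9, 2.7, -0.1]
gripper_width: 0.0101
grip_force: 60.1
```

Contact comes at about 5 N with the edge at the fence line, past where the pin would have stopped it. I set it down and check before letting go.

>>> {"op": "jog_arm", "data": {
  "rows": [
    {"tx": 0,"ty": 0,"tz": 0.003,"spin": 0,"fingers": 1},
    {"tx": 0,"ty": 0,"tz": 0.002,"spin": 0,"fingers": 1},
    {"tx": 0,"ty": 0,"tz": 0,"spin": 0,"fingers": 1},
    {"tx": 0,"ty": 0,"tz": 0,"spin": 0,"fingers": 1}
  ]
}}

```text
t: 19.08
tool_pos: [0.6052, 0.1759, 0.0329]
ee_rot: [-0.001, 0.173, 0.985, -0.0]
force: [-8.8, 1.9, 7.2]
gripper_width: 0.0102
grip_force: 60.9
```

```bash
python3 - <<'E'
from h import *
o=robot.get_obs();print(o["tool_pos"],o["force"],o["t"])
S=np.array([.632,.172]);a=np.radians(-20);d=np.array([np.cos(a),np.sin(a)]);e=np.array([-d[1],d[0]])
r=[]
for c in("scene","top"):
    s=viewer.snapshot(c)
    for z in(.035,):
        g=[S+d*x+e*y for x,y in((.025,.045),(.025,-.045),(-.065,-.045),(-.065,.045))]
        H=cv2.getPerspectiveTransform(np.float32(P(s,[(*q,z) for q in g])),np.float32([(0,0),(396,0),(396,396),(0,396)]))
        i=np.clip(cv2.warpPerspective(s["color"],H,(396,396),flags=cv2.INTER_CUBIC)*1.8,0,255).astype(np.uint8);r.append(i)
    for n2 in("blade","blade_notch_edge","blade_grip"):
      for q in viewer.landmark_of(c,n2)[:4]:
        X=np.array(q["location"]);
        if X[1]>0: v=X[:2]-S;print(c,n2,round(q["conf"],2),np.round([v@d*1000,v@e*1000,X[2]*1000],1))
cv2.imwrite("pics/c7.png",np.hstack(r))
E
```

```text
[0.60519751 0.17590663 0.03291398] [-8.7583233   1.88119342  7.18277318] 19.0833
scene blade 0.63 [-23.1  -6.4  31.8]
scene blade_notch_edge 0.73 [-2.6 -4.8 30.7]
scene blade_grip 0.53 [-27.6  -2.5  45.4]
top blade 0.53 [-17.1  -6.8  30.3]
top blade_notch_edge 0.5 [-6.3 -8.7 29. ]
top blade_grip 0.58 [-28.1  -5.9  44.9]
```

View pics/c7.png

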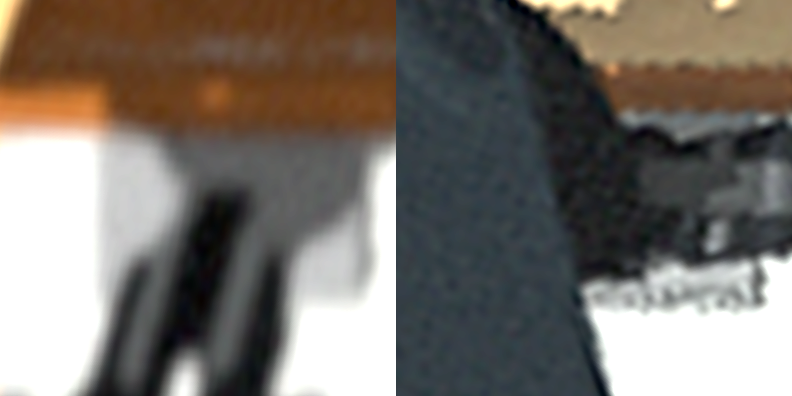

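The crop shows the blade flat with its edge tucked against the fence and no gap. I release and lift.

>>> {"op": "jog_arm", "data": {
  "rows": [
    {"tx": 0,"ty": 0,"tz": -0.001,"spin": 0,"fingers": 0.5},
    {"tx": 0,"ty": 0,"tz": 0,"spin": 0,"fingers": 0.3},
    {"tx": 0,"ty": 0,"tz": 0,"spin": 0,"fingers": 0},
    {"tx": 0,"ty": 0,"tz": 0,"spin": 0,"fingers": 0},
    {"tx": 0,"ty": 0,"tz": 0,"spin": 0,"fingers": 0},
    {"tx": 0,"ty": 0,"tz": 0,"spin": 0,"fingers": 0}
  ]
}}

```text
t: 19.98
tool_pos: [0.6063, 0.1754, 0.0326]
ee_rot: [0.0, 0.173, 0.985, -0.0]
force: [-0.0, 0.1, 0.8]
gripper_width: 0.0432
grip_force: 0.0
```

>>> {"op": "jog_arm", "data": {
  "rows": [
    {"tx": 0,"ty": 0,"tz": -0.02,"spin": 0,"fingers": 0},
    {"tx": 0,"ty": 0,"tz": -0.06,"spin": 0,"fingers": 0},
    {"tx": 0,"ty": 0,"tz": -0.1,"spin": 0,"fingers": 0},
    {"tx": 0,"ty": 0,"tz": -0.1,"spin": 0,"fingers": 0},
    {"tx": 0,"ty": 0,"tz": -0.1,"spin": 0,"fingers": 0},
    {"tx": 0.1,"ty": 0,"tz": -0.05,"spin": 0,"fingers": 0},
    {"tx": 0.1,"ty": 0,"tz": 0,"spin": 0,"fingers": 0},
    {"tx": 0.1,"ty": 0,"tz": 0,"spin": 0,"fingers": 0},
    {"tx": 0.1,"ty": 0,"tz": 0,"spin": 0,"fingers": 0},
    {"tx": 0.1,"ty": 0,"tz": 0,"spin": 0,"fingers": 0},
    {"tx": 0,"ty": 0,"tz": 0,"spin": 0,"fingers": 0},
    {"tx": 0,"ty": 0,"tz": 0,"spin": 0,"fingers": 0}
  ]
}}

```text
t: 20.98
tool_pos: [0.4642, 0.2273, 0.1622]
ee_rot: [0.0, 0.172, 0.985, 0.0]
force: [1.5, -0.1, -1.3]
gripper_width: 0.0427
grip_force: 0.0
```

```bash
python3 - <<'E'
from h import *
o=robot.get_obs();print(o["tool_pos"],o["force"],o["t"])
S=np.array([.632,.172]);a=np.radians(-20);d=np.array([np.cos(a),np.sin(a)]);e=np.array([-d[1],d[0]])
r=[]
for c in("scene","top"):
    s=viewer.snapshot(c)
    g=[S+d*x+e*y for x,y in((.025,.045),(.025,-.045),(-.065,-.045),(-.065,.045))]
    H=cv2.getPerspectiveTransform(np.float32(P(s,[(*q,.035) for q in g])),np.float32([(0,0),(396,0),(396,396),(0,396)]))
    r.append(np.clip(cv2.warpPerspective(s["color"],H,(396,396),flags=cv2.INTER_CUBIC)*1.6,0,255).astype(np.uint8))
cv2.imwrite("pics/c8.png",np.hstack(r))
E
```

```text
[0.46421982 0.22731747 0.16223978] [ 1.48132034 -0.11332215 -1.31127076] 20.9833
```

View pics/c8.png

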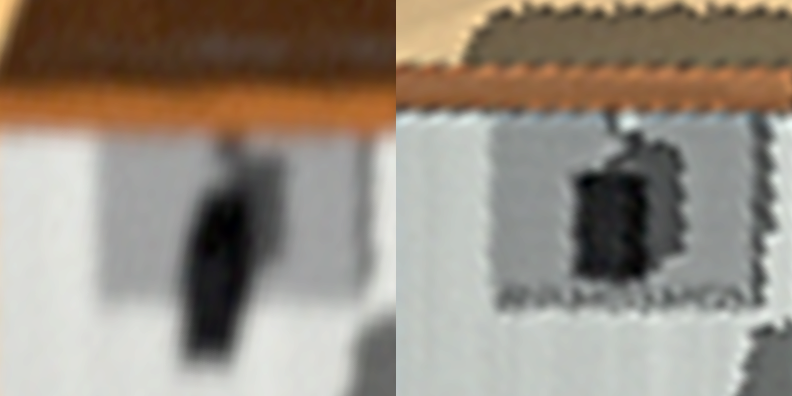

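Both views show the blade flat and square against the fence, its edge at row ~115 in the top view and the notch over the pin at (615,140). The robot is clear of everything, so I hand in.

```bash
python3 -c "
from plant import robot
print(robot.job_done())"
```

```text
the job is handed in; nothing more can be done
None
```

The steel blade lies flat on the dock's bed with its notch over the pin and its edge against the fence, released, and the job is handed in. The highest wrist force I read while seating it was about 9 N sideways. The judge's verdict was not reported back.

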